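# Release the coin module's service lid with the release pin

### The job

Open the service lid of the self-checkout's coin module: take the red-handled release pin from its blue stand and push its tip through the small holes in the sloping rear panel until you feel the one that hides the spring latch; pressing that latch lets the lid spring up. The other two holes end on firm rubber stops, so do not force the pin against them. When the lid is up, put the pin back in its stand, fully home and upright, and leave everything else on the counter where it stands.

Things in the scene. Friction and masses are not known exactly. Their poses are not given: they have to be found in the camera images.
- module: Coin module, a grey and black box fixed to the counter, 240 mm wide (its y), x from -118 to +100 mm, 156 mm high with its lid shut. Origin: centre of the underside; z up, x from the sloping rear panel's side towards the lid hinge's side. The bare-metal panel (100 mm down the slope, 12 mm thick) runs from x -30, z 150 mm down to x -118, z 103 mm; outward normal (-0.469, 0, 0.883).
- hole0 (a point): Centre of the mouth, on the panel's outer face at (-74, -50, 126.5) mm in the module's frame, of one of three like holes, 13 mm across with a 2 mm chamfer, in a row across the panel. Each hole runs straight into the panel, along (0.469, 0, -0.883) in the module's frame: 28 degrees from vertical. 20 mm down it lies a flat black face 20 mm across: the latch or a rubber stop.
- hole1 (a point): The same for the middle hole, at (-74, 0, 126.5) mm. Which hole hides the latch changes each time and cannot be seen. The latch gives from 3 N, with about 0.5 N more per mm, lets the lid go when pressed in about 4 to 8 mm and can travel 14 mm.
- hole2 (a point): The same for the third hole, at (-74, 50, 126.5) mm. The rubber stops in the two holes without the latch give only 1 mm per 5 N and are spoilt when pressed in more than 7 mm.
- lid (a joint): Angle of the lid, a steel-coloured plate 136 mm by 240 mm, 6 mm thick, hinged along the top edge farthest from the sloping panel; below 0.02 = latched shut; once released it rises by itself in about 3 s to its stop at 1.35 rad. It stands clear of a hand at the panel.
- lid_edge (a point): Middle of the lid's free edge, on its upper face, 136 mm from the hinge axis.
- stop_a (a joint): How far one rubber stop is pressed in, m (0 = free).
- stop_b (a joint): How far the other rubber stop is pressed in, m (0 = free).
- pin: Release pin, 90 g, standing in its stand, its z axis along the pin towards the handle's end. Origin: middle of the shoulder's underside, which rests on the stand's top. Shoulder: dark steel disc 26 mm across, 6 mm thick. Above it a round red handle, 20 mm across and 52 mm long (its top 58 mm above the origin). Below it a steel shank 8 mm across and 65 mm long with a chamfered tip.
- pin_tip (a point): End of the pin's shank, 65 mm below the pin's origin along its axis.
- stand: Blue stand for the pin, fixed to the counter: upright block 56 by 56 mm, 75 mm high, on a dark steel foot plate 80 by 80 mm, 5 mm thick, with one vertical hole 17 mm across right through it. Origin: centre of the underside.
- stand_mouth (a point): Centre of the stand's hole on its top face, 75 mm above the counter. The pin is home when its shoulder lies on this face.
- can: Red-labelled tin, 66 mm across, 100 mm high; to be left alone. Origin: centre of the underside, like those below.
- roll: White paper receipt roll standing on end, 56 mm across, 57 mm high; to be left alone.
- gel: Bottle of hand gel, green label, 54 mm across, 130 mm high; to be left alone.
- carton: Yellow carton, 60 by 110 by 70 mm; to be left alone.
- coin_cup: White cup, 76 mm across, 60 mm high; to be left alone.
- jar: Jar with a yellow cap, 70 mm across, 90 mm high; to be left alone.
- scanner: Black hand scanner lying down, about 145 by 62 by 34 mm; to be left alone.
There are look-alikes about, which are no part of the job. Leave any turquoise look-alike of the pin alone. There is more than one size of the stand; the job needs the larger.

How it is judged:
On the way, in this order (a step that is already met when the one before it is completed fails the run):
1. the pin is lifted out of its stand (z of pin_tip in the frame of stand_mouth above 0.005 m), for 0.1 s.
2. the lid is released while the pin's tip is inside one of the holes (value of joint lid above 0.05 rad and (distance between pin_tip and hole0 below 0.04 m or distance between pin_tip and hole1 below 0.04 m or distance between pin_tip and hole2 below 0.04 m)).
At the end, for the whole second after the job is handed in: The lid stands open past 1.1 rad; the pin is back in its stand: shoulder on the stand's top within 3 mm, within 7 mm of the hole's centre, upright within 0.08 rad, released and at rest (value of joint lid above 1.1 rad and horizontal distance between pin and stand_mouth below 0.007 m and z of pin in the frame of stand_mouth between -0.004 and 0.003 m and angle between pin's own z axis and vertical below 0.08 rad and linear speed of pin below 0.02 m/s); the robot touches nothing.
It fails at once if a rubber stop is forced in by more than 7 mm (value of joint any of stop_a, stop_b above 0.007 m).
It fails at once if something else on the counter is moved by more than 25 mm (distance of any of can, roll, gel, carton, coin_cup, jar, scanner from where it was at the start of the episode above 0.025 m).
It also fails if it takes over 64 s, if anything falls off the work surface, if the arm or the gripper's body presses on something with over 40 N, if the wrist force passes 120 N, or if a joint passes its speed limit or range.

### The arm

A 6-joint arm with a two-finger parallel gripper is mounted at the origin on the work surface. World frame = base frame: x ahead of the robot, y to its left, z up, the work surface at z = 0. Lengths are in m, angles in rad, forces in N, time in s.
With the tool pointing down it reaches from about 0.4 to 0.925 m from the base axis. Payload 3.4 kg.
Tool frame: the origin (TCP) lies on the mounting face of the last link; the fingertips stand tip_extent ahead of it and the grasp point (between the pads) lies 155 mm ahead of it (tip_extent is the distance from the TCP to the fingertips, in m); x points along the fingers, y is the direction in which the jaws open and shut, and the axes are right-handed (so a half turn about x gives the same grasp; the last joint's range is limited). The gripper opens to 85 mm and grips with 20 to 120 N. Pads are 22 mm wide; open, the fingers measure 114 mm over their backs; the gripper's body (76 mm by 85 mm) begins 54 mm behind the grasp point. The pads swing forward as they close: fully open they stand 13 mm farther back than shut.
Start: joints at [-1.276, 0.307, 1.506, -0, 1.328, -0.073], TCP at [0.207, -0.537, 0.405] pointing down, gripper open.
Joint ranges: [-3.12, 3.12], [-1.05, 2.28], [0.14, 2.33], [-1.42, 4.57], [0.1, 2.73], [-2.68, 2.68]. Speed limits (rad/s): [2.57, 2.57, 3.14, 3.14, 3.14, 3.14].

### API

Orientations are given as a unit quaternion [w, x, y, z].
In Python, from rig import get_state, camera, sign_off, find_in, tip_extent gives the robot as it stands. The module is installed in compiled form; this text tells all that it offers.
- The arm moves only by the tool apply_moves, never from a script. Its argument "steps" is a list of rows, each a list of 3 entries, a list of its own where there are three numbers: the shift along the tool's x, y, z in m, then the turn about the tool's x in rad, then the closure, from 0 (fully open) to 1 (shut). A call has 1 to 8 rows; each row shifts and turns the commanded pose from where the row before left it, along the tool's axes as they then stand; what a row does not reach is not made up. A row lasts 1/10 s, in which the tool goes at most 50 mm and 8.59 degrees, less where a joint would pass 70% of its speed; a pose out of reach is approached as far as the arm can. A call with a gripper value outside its range is refused whole. The fingers move at their own pace and stop on an object; the grip force is fixed at half the most. Time passes only in rows, so rows that do not move let the fingers close. It gives the time, the measured TCP pose, the force and the opening at its end, in the units of the state.
- get_state(): the state, without advancing time (a new reading comes with each control period).
- camera(name): name is "scene" or "top" or "wrist"; returns a dict with "color" (480x640x3 uint8, blue, green, red), "z_map" (480x640 float32, m along the optical axis (not along the pixel's ray), 0 where there is no reading), "intrinsics" (3x3 intrinsics, pixels), "R" (3x3) and "t" (3): a world point X has camera coordinates R X + t; the wrist camera has in their place "T_tool_cam" (4x4, takes a point from camera to tool coordinates, whose origin is the TCP and whose axes are the tool frame's). Camera axes: x right, y down, z forward; pixel columns grow to the right and rows downward; lengths in m; the calibration is good to about 2 mm. The wrist camera is an equidistant fisheye: a pixel r from the principal point sees the ray r / f radians off the axis. A picture is of the moment at which its call begins: read the wrist's pose just before it.
- sign_off(): hands the job in, once; it reports no verdict.
Trained networks look in a picture, given as the dict that the camera call returned (one of the last four; its "shot" number tells which), for a name from the list of things; names that differ only in an ending like _2 or _b are one class to them, and where a whole thing is asked for, a point or a joint stands for the part that bears it (a point fixed in the world has none). Each returns a list of dicts, best first, with "confidence" (0 to 1); they miss things now and then, are a little off and sometimes report something else, mostly with a low value. They report only what shows in the picture. A call takes as long as a camera call. They do not tell look-alikes from the thing itself.
- find_in(picture, thing): "position" ([x, y, z] in m, in world coordinates, good to about 4 mm: the middle of the surface that is visible of it).
The state is a dict: "time_s": time; "joints": joint angles; "qvel": joint speeds; "joint_torque": joint torques, N m; "tcp_pos": TCP position; "tool_rot": TCP orientation; "wrist_force": force on the tool from outside, world axes, zero at the start; "wrist_torque": the same for the moment, N m; "finger_gap": finger opening in m.
Only numpy, scipy, OpenCV 4.12 (cv2) and the standard library are available. Lean on these libraries where they do the work, as an engineer would, in place of code of your own. Each camera call takes 0.05 s, during which the arm holds its last target. There are 200 camera calls.

## Working session

There is one attempt and no reset: what is moved stays moved. The work goes in short steps, Python scripts to look and compute and a tool call to move; the robot and the scene stay as the last step left them, time stands still between calls to the robot, and variables do not carry over. Pictures are saved under pics/ and viewed, about 8 in all and at most 12, crops included, and the job is handed in when it is done.

Besides the shell and the picture viewer there is one more tool, called after "Call:" as name([rows], argument=value, ...), one row to a line, values as JSON. apply_moves: Moves the arm, as the interface text tells. Its arguments: {"type":"object","properties":{"steps":{"type":"array","items":{"type":"array"}}},"required":["steps"]}

```bash
mkdir -p pics
python3 - <<'E'
from rig import *
import cv2, numpy as np
s=get_state(); print(s, tip_extent() if callable(tip_extent) else tip_extent)
for n in ("scene","top"):
    p=camera(n); cv2.imwrite(f"pics/{n}1.png",p["color"]); print(n,p["intrinsics"].tolist(),p["R"].tolist(),p["t"].tolist())
    for k in ("module","hole0","pin","stand","stand_mouth","pin_tip","lid_edge","can","gel","carton","jar","coin_cup"):
        print(k,[(np.round(d["position"],3).tolist(),round(d["confidence"],2)) for d in find_in(p,k)[:4]])
E
```

```text
{'time_s': 0.0, 'joints': array([-1.27651475e+00,  3.07576915e-01,  1.50768883e+00,  2.86354919e-05,
        1.32840719e+00, -7.35041477e-02]), 'qvel': array([-1.30494826e-03,  1.79835790e-03, -6.00840915e-05, -1.69305350e-04,
       -5.48307421e-04, -2.46295906e-03]), 'joint_torque': array([ 8.53966685e-04, -4.57537794e+01, -2.51921582e+01, -6.75962456e-04,
        1.32176309e-02, -9.75045111e-07]), 'tcp_pos': array([ 0.20661965, -0.53621947,  0.40377261]), 'tool_rot': array([-0.12856569, -0.69511328, -0.13002988,  0.6952558 ]), 'wrist_force': array([-0.46661584,  0.38629738, -0.24111474]), 'wrist_torque': array([ 0.0486223 , -0.00122851,  0.00068593]), 'finger_gap': 0.08529144055505217} 0.1734
scene [[488.80117828979513, 0.0, 312.90955595684653], [0.0, 488.80117828979513, 227.92698147660155], [0.0, 0.0, 1.0]] [[0.6571320923432495, 0.7535160906793786, 0.01977155279307967], [0.4080547723481739, -0.33356052435012723, -0.8498403846365202], [-0.6337733948158943, 0.5665252665879384, -0.5266691621321702]] [-0.3626097116198058, -0.14827574572088723, 1.5885746106127314]
module [([0.681, 0.0
[... 1018 characters left out ...]
6047426956497, 0.5866540699516046, 1.555104843603055]
module [([0.61, 0.106, 0.162], 0.74)]
hole0 [([0.608, 0.101, 0.154], 0.71), ([0.5, 0.42, 0.069], 0.37)]
pin [([0.494, -0.238, 0.06], 0.54)]
stand [([0.539, -0.263, 0.072], 0.87), ([0.571, -0.134, 0.041], 0.76)]
stand_mouth [([0.544, -0.265, 0.075], 0.71), ([0.61, 0.103, 0.155], 0.51)]
pin_tip [([0.497, -0.238, 0.055], 0.54)]
lid_edge [([0.655, 0.116, 0.156], 0.81)]
can [([0.69, -0.309, 0.1], 0.68)]
gel [([0.377, 0.342, 0.087], 0.89)]
carton [([0.681, 0.403, 0.088], 0.7), ([0.499, 0.423, 0.07], 0.61), ([0.332, -0.166, 0.055], 0.36)]
jar [([0.68, 0.402, 0.089], 0.64)]
coin_cup [([0.645, -0.461, 0.029], 0.79), ([0.536, -0.264, 0.075], 0.47)]
```

View pics/scene1.png

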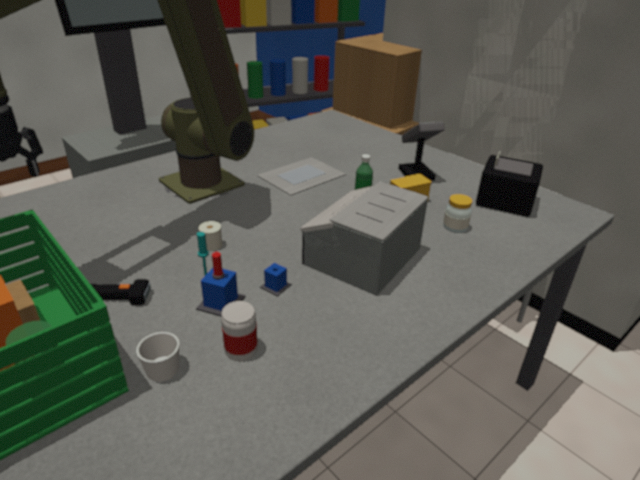

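View pics/top1.png

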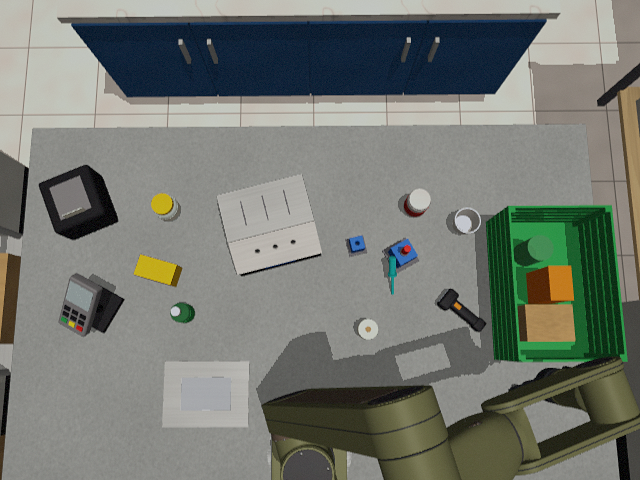

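The scene view shows the large blue stand with the red pin at (218,280), the turquoise look-alike beside it at (203,250), and a small decoy stand at (276,278). The top view shows the three holes at about (257,251), (275,246) and (293,241), and the red handle at (407,249).

The tool can't pitch. So I plan to tilt the pin inside the grip by levering it in the stand's hole, with the jaws along the module's y.

```bash
cat > h.py <<'E'
import numpy as np, cv2
from rig import *
def cloud(p):
    K=p["intrinsics"]; z=p["z_map"]; v,u=np.mgrid[:480,:640]
    c=np.stack([(u-K[0,2])/K[0,0]*z,(v-K[1,2])/K[1,1]*z,z],-1)
    return (c-p["t"])@p["R"]   # R^T(c-t)
def proj(p,X):
    c=np.asarray(X)@p["R"].T+p["t"]; K=p["intrinsics"]
    return c[...,:2]/c[...,2:]*[K[0,0],K[1,1]]+[K[0,2],K[1,2]]
def blobs(m,lo=4):
    n,l,s,c=cv2.connectedComponentsWithStats(m.astype(np.uint8))
    return [(l==i) for i in range(1,n) if s[i,4]>=lo]
E
python3 - <<'E'
from h import *
for name in ("top","scene"):
    p=camera(name); W=cloud(p); hsv=cv2.cvtColor(p["color"],cv2.COLOR_BGR2HSV)
    H,S,V=[hsv[...,i].astype(int) for i in range(3)]
    reg=(W[...,0]>.35)&(W[...,0]<.65)&(W[...,1]>-.36)&(W[...,1]<-.1)&(p["z_map"]>0)
    for nm,m in dict(red=((H<8)|(H>172))&(S>150),turq=(H>80)&(H<98)&(S>100),blue=(H>105)&(H<125)&(S>130)).items():
        for b in blobs(m&reg,10):
            w=W[b]; v,u=np.nonzero(b); zt=np.percentile(w[:,2],97)
            top=w[w[:,2]>zt-.006]
            print(name,nm,b.sum(),"px",u.mean().round(1),v.mean().round(1),"min",np.percentile(w,3,axis=0).round(3),"max",np.percentile(w,97,axis=0).round(3),"topmean",top.mean(0).round(4),len(top))
            if nm=="blue":
                t=w[abs(w[:,2]-.075)<.008]
                if len(t)>20: print("  rect",cv2.minAreaRect(t[:,:2].astype(np.float32)))
    if name=="top":
        panel=np.zeros((480,640),bool); panel[225:262,240:312]=1
        for b in blobs((V<70)&panel,5):
            v,u=np.nonzero(b); print("dark",b.sum(),u.mean().round(2),v.mean().round(2),W[b].mean(0).round(4))
        lid=(W[...,2]>.145)&(W[...,2]<.17)&(W[...,0]>.5)
        b=max(blobs(lid),key=lambda b:b.sum()); print("lid",b.sum(),cv2.minAreaRect(W[b][:,:2].astype(np.float32)),W[b].mean(0))
        wr=W[(V>60)&panel&(W[...,2]>.105)&(W[...,2]<.148)]
        c=wr.mean(0); print("panel n",np.linalg.svd(wr-c,full_matrices=False)[2][2],c)
        big=cv2.resize(p["color"][160:310,200:440],None,fx=3.3,fy=3.3,interpolation=cv2.INTER_CUBIC); cv2.imwrite("pics/topcrop.png",big)
E
```

```text
top red 55 px 405.7 249.3 min [ 0.538 -0.275  0.094] max [ 0.554 -0.259  0.138] topmean [ 0.5471 -0.2689  0.1348] 17
top turq 190 px 357.9 273.4 min [ 0.428 -0.152  0.009] max [ 0.539 -0.134  0.026] topmean [ 0.497  -0.1425  0.0225] 70
top blue 201 px 356.5 243.8 min [ 0.557 -0.157  0.015] max [ 0.596 -0.12   0.056] topmean [ 0.5769 -0.1378  0.0524] 64
top blue 390 px 401.3 253.5 min [ 0.514 -0.297  0.011] max [ 0.579 -0.235  0.08 ] topmean [ 0.5453 -0.2649  0.0766] 149
  rect ((0.5471298694610596, -0.26819145679473877), (0.05604991689324379, 0.05794980749487877), 29.04618263244629)
dark 10 292.5 241.2 [0.5741 0.0422 0.1076]
dark 9 274.67 245.89 [0.5615 0.0914 0.1064]
dark 7 256.71 250.43 [0.5489 0.1405 0.1086]
dark 32 302.19 258.94 [0.5351 0.0177 0.0342]
lid 4446 ((0.6539473533630371, 0.11461254954338074), (0.14654582738876343, 0.24102617800235748), 14.931931495666504) [0.65484513 0.1154744  0.15593641]
panel n [-0.4513069  -0.11281202  0.88520931] [0.56032612 0.08189018 0.12718278]
scene red 156 px 216.8 263.4 min [ 0.548 -0.279  0.085] max [ 0.56  -0.266  0.134] topmean [ 0.5532 -0.2722  0.1322] 40
scene turq 196 px 253.0 266.0 min [ 0.435 -0.157  0.009] max [ 0.546 -0.141  0.026] topmean [ 0.5062 -0.1494  0.0238] 67
scene blue 457 px 275.2 276.9 min [ 0.569 -0.162  0.006] max [ 0.601 -0.123  0.052] topmean [ 0.5836 -0.1438  0.0498] 157
scene blue 1014 px 218.8 289.4 min [ 0.537 -0.305  0.011] max [ 0.585 -0.24   0.077] topmean [ 0.5586 -0.2749  0.0748] 314
  rect ((0.5519981384277344, -0.27107739448547363), (0.05579926818609238, 0.05652618035674095), 28.052982330322266)
```

View pics/topcrop.png

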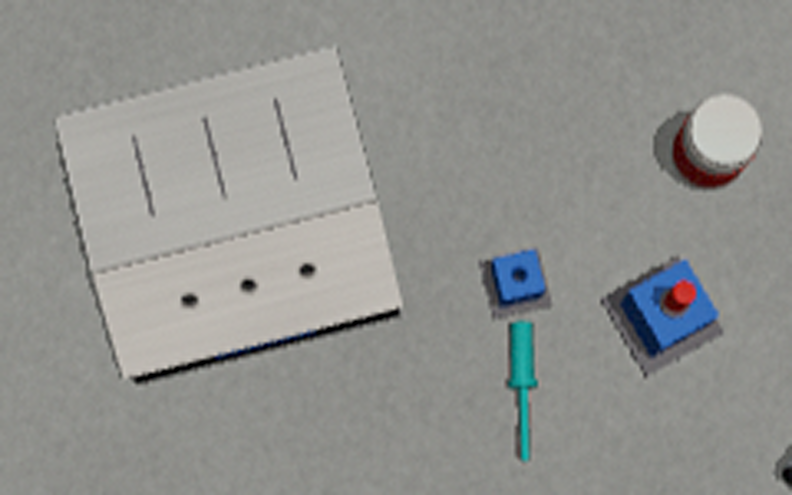

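The look-alike now lies by the small decoy stand, about 0.12 m from the pin, where in the first picture it was close by. It's clear of my work. Module yaw is about 14.5° and the stand is at about (0.549, -0.269). I'll move over the stand.

Call:
apply_moves([
  [[0,-0.012,-0.04],0.02,0],
  [[0,-0.012,-0.04],0.02,0],
  [[0,-0.012,-0.04],0.02,0],
  [[0,-0.012,-0.04],0.02,0],
  [[0,-0.012,-0.04],0.02,0],
  [[0,-0.012,-0.04],0.015,0],
  [[0,-0.012,-0.04],0,0],
  [[0,-0.012,-0.04],0,0],
])

```text
time_s: 2.2
tcp_pos: [0.4849, -0.3489, 0.4049]
tool_rot: [0.089, 0.702, 0.089, -0.701]
wrist_force: [0.1, -0.5, -0.2]
finger_gap: 0.0854
```

```bash
cat >> h.py <<'E'
from scipy.spatial.transform import Rotation as Ro
def pose(s=None):
    s=s or get_state(); q=s["tool_rot"]; return Ro.from_quat([q[1],q[2],q[3],q[0]]).as_matrix(), s["tcp_pos"]
def delta(X):  # world target TCP -> tool shift
    R,t=pose(); return R.T@(np.asarray(X)-t)
def wproj(p,X,R,t):  # world -> wrist fisheye pixel
    T=np.linalg.inv(p["T_tool_cam"]); c=(np.asarray(X)-t)@R@T[:3,:3].T+T[:3,3]
    r=np.linalg.norm(c[...,:2],axis=-1,keepdims=True); th=np.arctan2(r,c[...,2:]); K=p["intrinsics"]
    return c[...,:2]/r*th*[K[0,0],K[1,1]]+[K[0,2],K[1,2]]
def wray(p,uv,R,t):  # pixel -> world origin, dir
    K=p["intrinsics"]; d=(np.asarray(uv,float)-[K[0,2],K[1,2]])/[K[0,0],K[1,1]]
    th=np.linalg.norm(d); c=np.r_[d/th*np.sin(th),np.cos(th)]; T=p["T_tool_cam"]
    return R@T[:3,3]+t, R@T[:3,:3]@c
def onz(o,d,z): return o+d*(z-o[2])/d[2]
E
python3 - <<'E'
from h import *
R,t=pose(); print(t.round(4),R.round(3).tolist(),"time",get_state()["time_s"])
p=camera("wrist"); print(p["intrinsics"].tolist(),p["T_tool_cam"].round(4).tolist())
cv2.imwrite("pics/w1.png",p["color"])
print("stand",wproj(p,[.5495,-.2695,.133],R,t),"hole1",wproj(p,[.566,.092,.1265],R,t))
p=camera("top"); K=p["intrinsics"]
for uv in ((292.5,241.2),(274.67,245.89),(256.71,250.43)):
    d=p["R"].T@np.r_[(uv[0]-K[0,2])/K[0,0],(uv[1]-K[1,2])/K[1,1],1]; print(onz(-p["R"].T@p["t"],d,.1265).round(4))
print("shift",delta([.5495,-.2695,.405]))
E
```

```text
[ 0.4849 -0.3489  0.4049] [[0.0, 0.25, -0.968], [-0.0, -0.968, -0.25], [-1.0, 0.0, -0.0]] time 2.2
[[371.64829954431775, 0.0, 316.75616549652887], [0.0, 371.64829954431775, 249.2396503906874], [0.0, 0.0, 1.0]] [[-0.0001, -0.2847, 0.9586, 0.0309], [1.0, -0.0015, -0.0003, 0.001], [0.0015, 0.9586, 0.2847, -0.0717], [0.0, 0.0, 0.0, 1.0]]
stand [221.81115895 128.25201492] hole1 [-71.00765045  76.13990064]
[0.5707 0.0414 0.1265]
[0.5581 0.0899 0.1265]
[0.546  0.1386 0.1265]
shift [-6.44319205e-05 -5.95033159e-02 -7.98530003e-02]
```

View pics/w1.png

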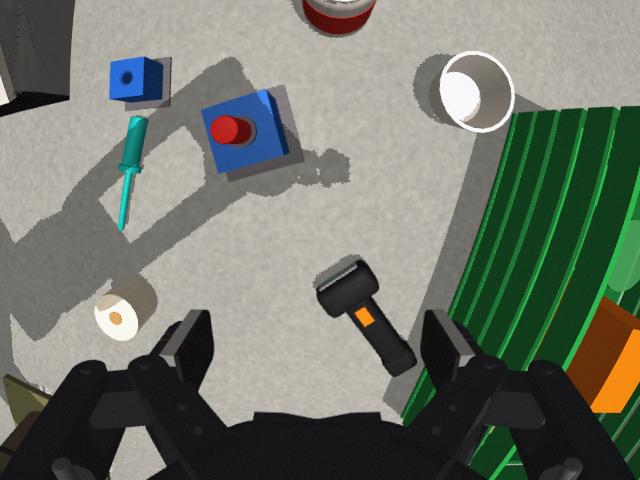

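The wrist view shows the red handle's top at about (224,129), where I predicted it. The jaws are clear. I'll move above the handle, check it from near, then go down.

Call:
apply_moves([
  [[0,-0.02,-0.027],0,0],
  [[0,-0.02,-0.027],0,0],
  [[0,-0.0195,-0.026],0,0],
  [[0.04,0,0],0,0],
  [[0.02,0,0],0,0],
  [[0,0,0],0,0],
])

```text
time_s: 2.9
tcp_pos: [0.5446, -0.2717, 0.3413]
tool_rot: [-0.088, -0.699, -0.091, 0.704]
wrist_force: [-0.8, 0.5, 0.3]
finger_gap: 0.0854
```

Run:
```python
from h import *
R,t=pose(); print(t.round(4))
p=camera("wrist"); hsv=cv2.cvtColor(p["color"],cv2.COLOR_BGR2HSV)
H,S,V=[hsv[...,i].astype(int) for i in range(3)]
m=((H<8)|(H>172))&(S>140)
pr=wproj(p,np.array([.5495,-.2695,.133]),R,t); print("pred",pr)
for b in blobs(m,150):
    v,u=np.nonzero(b); print(b.sum(),u.mean(),v.mean(),u.min(),u.max(),v.min(),v.max())
for z in(.133,.085): print(wproj(p,np.array([.5495,-.2695,z]),R,t))
x,y=map(int,pr); x0=max(0,x-140);y0=max(0,y-120)
cv2.imwrite("pics/w2.png",cv2.resize(p["color"][y0:y0+240,x0:x0+280],None,fx=2,fy=2)); print(x0,y0)
```

```text
[ 0.5446 -0.2717  0.3413]
pred [315.25457418 272.95738005]
1257 399.7159904534606 79.34685759745426 379 449 24 105
1752 316.865296803653 262.04737442922374 299 335 232 290
[315.25457418 272.95738005]
[315.92790107 246.2714593 ]
175 152
```

View pics/w2.png

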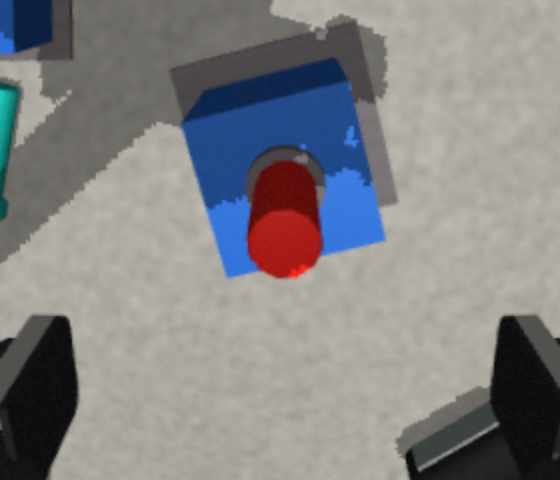

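The handle's top disc is centred at about (317,273), within 1 mm of the prediction (315,273). Going down to grasp.

Call:
apply_moves([
  [[0.03,0,0],0,0],
  [[0.03,0,0],0,0],
  [[0.017,0,0],0,0],
  [[0,0,0],0,0],
  [[0,0,0],0,1],
  [[0,0,0],0,1],
  [[0,0,0],0,1],
  [[0,0,0],0,1],
])

```text
time_s: 3.75
tcp_pos: [0.5465, -0.2726, 0.269]
tool_rot: [0.09, 0.702, 0.089, -0.701]
wrist_force: [0.2, -0.8, 0.2]
finger_gap: 0.0284
```

Call:
apply_moves([
  [[0,0,0],0,1],
  [[0,0,0],0,1],
  [[0,0,0],0,1],
  [[0,0,0],0,1],
])

```text
time_s: 4.15
tcp_pos: [0.5464, -0.2724, 0.2686]
tool_rot: [0.089, 0.702, 0.089, -0.701]
wrist_force: [0.1, 1.2, 6.3]
finger_gap: 0.0187
```

Grasped: the gap is 18.7 mm, on the 20 mm handle. I'll lift by 50 mm, leaving 15 mm of shank in the hole, and lever the handle toward the tool's +z so it pivots between the pads.

Call:
apply_moves([
  [[-0.025,0,0],0,1],
  [[-0.025,0,0],0,1],
  [[0,0,0],0,1],
  [[0,0,0.01],0,1],
  [[0.001,0,0.01],0,1],
  [[0.002,0,0.01],0,1],
  [[0.002,0,0.01],0,1],
  [[0,0,0],0,1],
])

```text
time_s: 4.95
tcp_pos: [0.5063, -0.2822, 0.3116]
tool_rot: [-0.088, -0.701, -0.089, 0.702]
wrist_force: [3.5, 2.1, -0.3]
finger_gap: 0.0183
```

```bash
cat > ang.py <<'E'
from h import *
def view(name):
    s=get_state(); R,t=pose(s); p=camera("wrist"); print(t.round(4),"F",s["wrist_force"].round(1),"T",s["time_s"])
    cv2.imwrite(name,p["color"]); return p,R,t
E
python3 - <<'E'
from ang import *
p,R,t=view("pics/w3.png")
G=t+R@[.155,0,0]
for a in(0,10,20,30):
    d=R@[np.cos(np.radians(a)),0,-np.sin(np.radians(a))]
    print(a,[wproj(p,G+d*l,R,t).round().tolist() for l in(-.02,.038,.103)])
E
```

```text
[ 0.5063 -0.2822  0.3116] F [ 3.5  2.1 -0.3] T 4.95
0 [[314.0, 366.0], [315.0, 297.0], [315.0, 256.0]]
10 [[314.0, 374.0], [315.0, 284.0], [315.0, 229.0]]
20 [[314.0, 380.0], [315.0, 273.0], [315.0, 203.0]]
30 [[314.0, 385.0], [315.0, 262.0], [315.0, 177.0]]
```

View pics/w3.png

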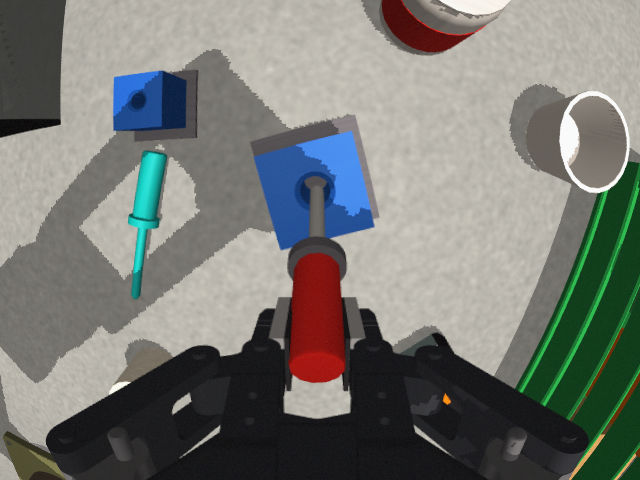

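The pivot works: the shoulder is at (316,258), the handle end at (316,367), and the pin leans about 25° with its tip still in the stand's hole at about (316,185). I'll pull it out along its axis and measure it in the hand.

Call:
apply_moves([
  [[-0.015,0,0.007],0,1],
  [[-0.015,0,0.006],0,1],
  [[-0.03,0,0],0,1],
  [[-0.03,0,0],0,1],
  [[-0.03,0,0],0,1],
  [[0,0,0],0,1],
])

```text
time_s: 5.6
tcp_pos: [0.4949, -0.2864, 0.4362]
tool_rot: [0.091, 0.703, 0.087, -0.7]
wrist_force: [0.5, -0.7, -1.0]
finger_gap: 0.0187
```

Run:
```python
from ang import *
p,R,t=view("pics/w4.png"); print("shift to hover0",delta([.510,.026,.425]))
cv2.imwrite("pics/w4c.png",cv2.resize(p["color"][140:400,220:420],None,fx=2.3,fy=2.3))
```

```text
[ 0.4949 -0.2864  0.4362] F [ 0.5 -0.7 -1. ] T 5.6
shift to hover0 [ 0.00817993 -0.29825177 -0.09305132]
```

View pics/w4c.png

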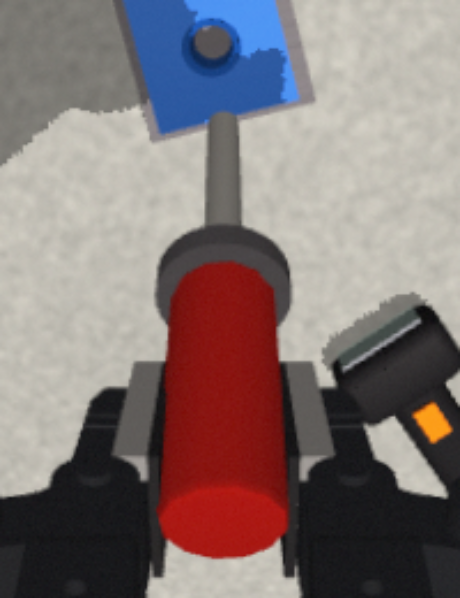

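Run:
```python
from ang import *
from scipy.optimize import fsolve
p=camera("wrist"); R,t=np.eye(3),np.zeros(3)
def pt(a,g,c,l): # l along pin from origin toward tip; pivot at [.155,0,0]+c
    d=np.array([np.cos(a),0,-np.sin(a)]); n=np.array([np.sin(a),0,np.cos(a)])
    return np.array([.155,0,0])+d*(g+l)+n*c
for g in(.030,.034,.038,.042):
    f=lambda q:[wproj(p,pt(q[0],g,q[1],l),R,t)[1]-v for l,v in((-.058,366.5),(.065,189))]
    a,c=fsolve(f,[.4,-.003]); print(g,"deg",np.degrees(a).round(1),"c",c.round(4),"tip",pt(a,g,c,.065).round(4),"shoulder px",wproj(p,pt(a,g,c,0),R,t).round(1),wproj(p,pt(a,g,c,-.006),R,t).round(1))
```

```text
0.03 deg 17.5 c -0.0173 tip [ 0.2404  0.     -0.045 ] shoulder px [314.5 254.8] [314.5 263.3]
0.034 deg 18.9 c -0.0132 tip [ 0.2444  0.     -0.0445] shoulder px [314.6 256.2] [314.5 264.8]
0.038 deg 20.4 c -0.0086 tip [ 0.2485  0.     -0.044 ] shoulder px [314.7 257.6] [314.6 266.2]
0.042 deg 22.1 c -0.0035 tip [ 0.2528  0.     -0.0435] shoulder px [314.8 259. ] [314.7 267.7]
```

Call:
apply_moves([
  [[0,-0.038,-0.012],0,1],
  [[0,-0.038,-0.012],0,1],
  [[0,-0.038,-0.012],0,1],
  [[0,-0.038,-0.012],0,1],
  [[0,-0.038,-0.012],0,1],
  [[0,-0.038,-0.012],0,1],
  [[0,-0.038,-0.012],0,1],
  [[0,-0.032,-0.009],0,1],
])

```text
time_s: 6.5
tcp_pos: [0.5092, 0.0279, 0.4301]
tool_rot: [-0.089, -0.699, -0.09, 0.703]
wrist_force: [1.0, -0.1, -0.7]
finger_gap: 0.0189
```

Call:
apply_moves([
  [[0,0,0],0,1],
  [[0,0,0],0,1],
  [[0,0,0],0,1],
])

```text
time_s: 6.8
tcp_pos: [0.5099, 0.0254, 0.4313]
tool_rot: [-0.089, -0.7, -0.089, 0.703]
wrist_force: [0.2, -0.6, -0.4]
finger_gap: 0.0189
```

Run:
```python
from ang import *
p,R,t=view("pics/w5.png"); print(R.round(3).tolist())
for h in([.5707,.0414,.1265],[.5581,.0899,.1265],[.546,.1386,.1265]): print(wproj(p,np.array(h),R,t).round(1))
```

```text
[0.5099 0.0254 0.4313] F [ 0.2 -0.6 -0.4] T 6.8
[[-0.003, 0.25, -0.968], [-0.001, -0.968, -0.25], [-1.0, 0.0, 0.003]]
[315.  152.6]
[247. 154.]
[183.2 156.5]
```

View pics/w5.png

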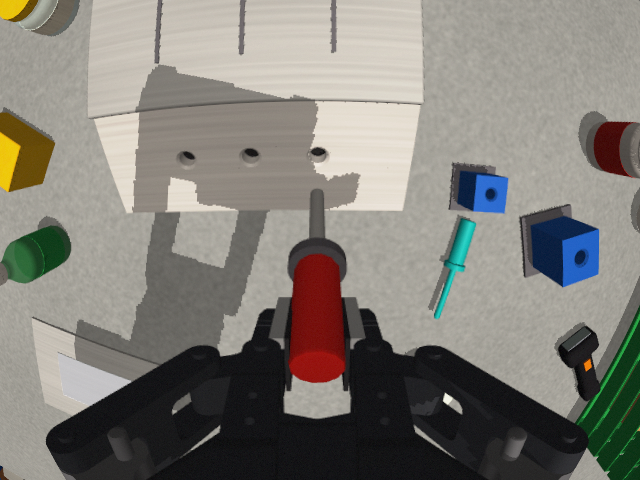

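The wrist view shows the mouths at (318,154), (251,156) and (187,158), about 2 px from where I predicted them. The tip is at (317,190), aligned with hole0. The pin's tilt is about 21°, which fits the clearance. Next, compute the approach.

```bash
cat > ap.py <<'E'
from ang import *
def tipy(p): # tool y of the tip from pixel (317,189.5)
    o,d=wray(p,(317,189.5),np.eye(3),np.zeros(3)); k=(.2495-o[0])/d[0]; return o+d*k
N=np.array([-.469*.968,-.469*.25,.883])
E
python3 - <<'E'
from ap import *
p=camera("wrist"); R,t=pose(); tip=tipy(p); print("tip tool",tip.round(4))
H=[onz(*wray(p,uv,R,t),.1265) for uv in((318,154.3),(251,156),(187,158))]; print(np.round(H,4))
for off in(.03,.012,0,-.02): print(off,"shift",(R.T@(H[0]+N*off-(t+R@tip))).round(4))
E
```

```text
tip tool [ 0.2495  0.0011 -0.0436]
[[0.5708 0.0386 0.1265]
 [0.558  0.0864 0.1265]
 [0.5462 0.1353 0.1265]]
0.03 shift [ 0.0294  0.0008 -0.0049]
0.012 shift [ 0.0453  0.0008 -0.0134]
0 shift [ 0.0559  0.0008 -0.019 ]
-0.02 shift [ 0.0735  0.0008 -0.0284]
```

Call:
apply_moves([
  [[0.015,0.0005,-0.0025],0,1],
  [[0.0145,0.0003,-0.0025],0,1],
  [[0.01,0,-0.005],0,1],
  [[0.006,0,-0.0035],0,1],
  [[0,0,0],0,1],
  [[0,0,0],0,1],
])

```text
time_s: 7.5
tcp_pos: [0.5239, 0.0285, 0.3874]
tool_rot: [0.089, 0.701, 0.089, -0.701]
wrist_force: [-0.4, 0.5, -0.2]
finger_gap: 0.0185
```

Run:
```python
from ap import *
p,R,t=view("pics/w6.png"); tip=tipy(p); H0=np.array([.5708,.0386,.1265])
for off in(.012,0,-.02): print(off,"shift",(R.T@(H0+N*off-(t+R@tip))).round(4))
print("hole px",wproj(p,H0,R,t))
cv2.imwrite("pics/w6c.png",cv2.resize(p["color"][110:260,240:400],None,fx=4,fy=4,interpolation=cv2.INTER_CUBIC))
```

```text
[0.5239 0.0285 0.3874] F [-0.4  0.5 -0.2] T 7.5
0.012 shift [0.0008 0.0008 0.0013]
0 shift [ 0.0114  0.0008 -0.0044]
-0.02 shift [ 0.029   0.0008 -0.0137]
hole px [318.31263986 180.22481327]
```

View pics/w6c.png

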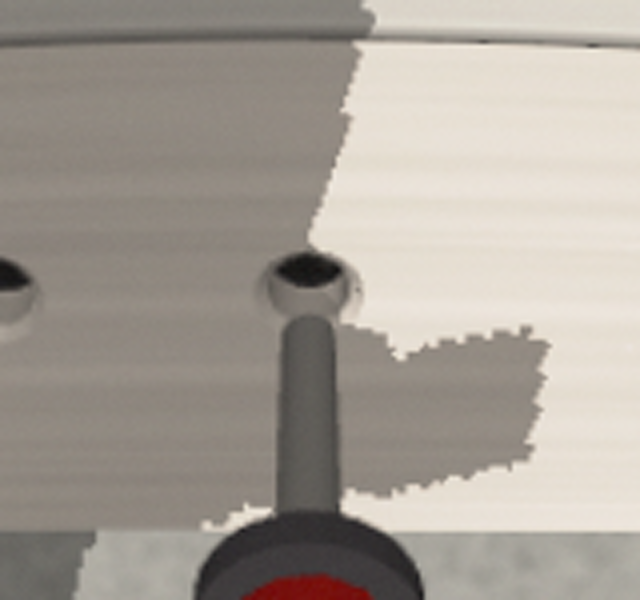

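Tip and mouth share a column: the mouth is centred at (317,182) and the tip at (317,190). Going in 14 mm along the hole axis.

Call:
apply_moves([
  [[0.006,0,-0.0018],0,1],
  [[0.0054,0,-0.0017],0,1],
  [[0.0044,0,-0.0023],0,1],
  [[0.0044,0,-0.0024],0,1],
  [[0.0035,0,-0.0019],0,1],
  [[0,0,0],0,1],
])

```text
time_s: 8.15
tcp_pos: [0.5335, 0.0314, 0.3628]
tool_rot: [-0.089, -0.701, -0.089, 0.702]
wrist_force: [-0.4, 0.0, -1.0]
finger_gap: 0.0186
```

Call:
apply_moves([
  [[0.0018,0,-0.0009],0,1],
  [[0.0018,0,-0.0009],0,1],
  [[0,0,0],0,1],
])

```text
time_s: 8.45
tcp_pos: [0.5351, 0.0317, 0.3598]
tool_rot: [-0.089, -0.701, -0.089, 0.702]
wrist_force: [0.7, 0.9, -0.9]
finger_gap: 0.0186
```

Call:
apply_moves([
  [[0.0018,0,-0.0009],0,1],
  [[0,0,0],0,1],
])

```text
time_s: 8.65
tcp_pos: [0.536, 0.0319, 0.3582]
tool_rot: [0.089, 0.701, 0.089, -0.701]
wrist_force: [-0.8, -0.3, 0.7]
finger_gap: 0.0187
```

Call:
apply_moves([
  [[0.0018,0,-0.0009],0,1],
  [[0,0,0],0,1],
])

```text
time_s: 8.85
tcp_pos: [0.5367, 0.0321, 0.357]
tool_rot: [0.089, 0.701, 0.089, -0.701]
wrist_force: [-3.9, 0.7, 7.2]
finger_gap: 0.0185
```

Call:
apply_moves([
  [[0.0009,0,-0.0005],0,1],
  [[0,0,0],0,1],
])

```text
time_s: 9.05
tcp_pos: [0.537, 0.0322, 0.3565]
tool_rot: [0.089, 0.702, 0.089, -0.701]
wrist_force: [-3.6, 0.6, 7.4]
finger_gap: 0.0185
```

Call:
apply_moves([
  [[0.0009,0,-0.0005],0,1],
  [[0,0,0],0,1],
])

```text
time_s: 9.25
tcp_pos: [0.5374, 0.0323, 0.356]
tool_rot: [0.089, 0.702, 0.089, -0.701]
wrist_force: [-5.5, -0.9, 10.3]
finger_gap: 0.0187
```

Call:
apply_moves([
  [[0,0,0],0,1],
])

```text
time_s: 9.35
tcp_pos: [0.5373, 0.0323, 0.3561]
tool_rot: [0.089, 0.702, 0.089, -0.701]
wrist_force: [-4.1, -0.2, 10.6]
finger_gap: 0.0185
```

The force rose to 11 N over about 2.5 mm, so this is a rubber stop. I'll back out and go to hole1.

Call:
apply_moves([
  [[-0.011,0,0.0049],0,1],
  [[-0.011,0,0.005],0,1],
  [[-0.0107,0,0.0048],0,1],
  [[0,-0.025,0],0,1],
  [[0,-0.025,0],0,1],
  [[0,0,0],0,1],
  [[0,0,0],0,1],
])

```text
time_s: 10.05
tcp_pos: [0.5109, 0.0774, 0.3877]
tool_rot: [0.09, 0.702, 0.089, -0.701]
wrist_force: [-0.4, 0.3, -1.1]
finger_gap: 0.0184
```

Run:
```python
from ap import *
p,R,t=view("pics/w7.png"); 
cv2.imwrite("pics/w7c.png",cv2.resize(p["color"][110:260,240:400],None,fx=4,fy=4,interpolation=cv2.INTER_CUBIC))
```

```text
[0.5109 0.0774 0.3877] F [-0.4  0.3 -1.1] T 10.05
```

View pics/w7c.png

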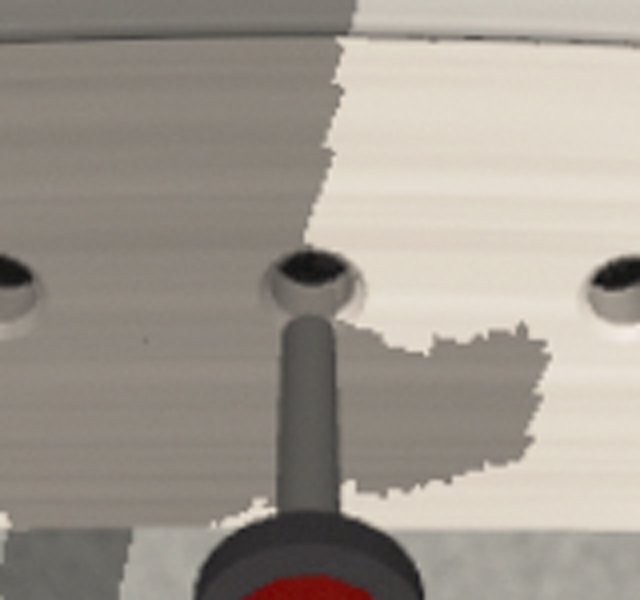

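Same geometry: hole1's mouth is centred at crop (313,285), and the tip is just below it at (309,320), within 1 mm. Going in to about 18 mm.

Call:
apply_moves([
  [[0.006,-0.0005,-0.0018],0,1],
  [[0.0054,0,-0.0017],0,1],
  [[0.0044,0,-0.0023],0,1],
  [[0.0044,0,-0.0024],0,1],
  [[0.0035,0,-0.0019],0,1],
  [[0.0018,0,-0.0009],0,1],
  [[0.0018,0,-0.0009],0,1],
  [[0,0,0],0,1],
])

```text
time_s: 10.9
tcp_pos: [0.5226, 0.0806, 0.3597]
tool_rot: [-0.089, -0.701, -0.089, 0.702]
wrist_force: [0.1, 0.2, -0.8]
finger_gap: 0.0185
```

Call:
apply_moves([
  [[0.0018,0,-0.0009],0,1],
  [[0.0018,0,-0.0009],0,1],
  [[0,0,0],0,1],
])

```text
time_s: 11.2
tcp_pos: [0.5241, 0.081, 0.3571]
tool_rot: [0.089, 0.702, 0.089, -0.701]
wrist_force: [-2.7, -0.2, 7.1]
finger_gap: 0.0188
```

Call:
apply_moves([
  [[0.0009,0,-0.0005],0,1],
  [[0,0,0],0,1],
])

```text
time_s: 11.4
tcp_pos: [0.5244, 0.0811, 0.3566]
tool_rot: [0.089, 0.702, 0.089, -0.701]
wrist_force: [-4.5, -1.9, 9.1]
finger_gap: 0.0186
```

It's the same stiff rise, so another rubber stop. That leaves hole2.

Call:
apply_moves([
  [[-0.011,0,0.0049],0,1],
  [[-0.011,0,0.005],0,1],
  [[-0.0098,0,0.0043],0,1],
  [[0,-0.025,0],0,1],
  [[0,-0.0245,0],0,1],
  [[0,0,0],0,1],
  [[0,0,0],0,1],
])

```text
time_s: 12.1
tcp_pos: [0.4984, 0.1257, 0.3878]
tool_rot: [0.09, 0.702, 0.089, -0.701]
wrist_force: [-0.5, -0.5, -1.4]
finger_gap: 0.0186
```

Run:
```python
from ap import *
p,R,t=view("pics/w8.png"); 
cv2.imwrite("pics/w8c.png",cv2.resize(p["color"][110:260,240:400],None,fx=4,fy=4,interpolation=cv2.INTER_CUBIC))
g=cv2.cvtColor(p["color"],cv2.COLOR_BGR2GRAY)
for b in blobs((g<45)&(np.mgrid[:480,:640][0]<215)&(np.mgrid[:480,:640][0]>150),15):
    v,u=np.nonzero(b); print(b.sum(),u.mean().round(1),v.mean().round(1))
p7=cv2.imread("pics/w7.png",0); p6=cv2.imread("pics/w6.png",0)
for q in(p6,p7,g):
    b=q[165:190,300:340]<45; v,u=np.nonzero(b); print("dark",b.sum(),u.mean()+300,v.mean()+165)
```

```text
[0.4984 0.1257 0.3878] F [-0.5 -0.5 -1.4] T 12.1
77 317.2 176.3
58 395.2 177.9
30 466.4 181.0
504 564.1 205.0
dark 75 316.74666666666667 177.10666666666665
dark 74 317.47297297297297 176.55405405405406
dark 77 317.1818181818182 176.25974025974025
```

The dark bore sits at the same pixel as at the first two holes. Inserting.

Call:
apply_moves([
  [[0.006,0,-0.002],0,1],
  [[0.0054,0,-0.002],0,1],
  [[0.0044,0,-0.0023],0,1],
  [[0.0044,0,-0.0024],0,1],
  [[0.0035,0,-0.0019],0,1],
  [[0.0018,0,-0.0009],0,1],
  [[0.0018,0,-0.0009],0,1],
  [[0,0,0],0,1],
])

```text
time_s: 12.95
tcp_pos: [0.5107, 0.1287, 0.3597]
tool_rot: [-0.089, -0.701, -0.089, 0.702]
wrist_force: [0.3, -0.7, -1.4]
finger_gap: 0.0184
```

Call:
apply_moves([
  [[0.0018,0,-0.0009],0,1],
  [[0.0018,0,-0.0009],0,1],
  [[0.0009,0,-0.0005],0,1],
  [[0,0,0],0,1],
])

```text
time_s: 13.35
tcp_pos: [0.5127, 0.1292, 0.3557]
tool_rot: [0.089, 0.701, 0.089, -0.701]
wrist_force: [-2.1, -0.7, 4.3]
finger_gap: 0.0184
```

It's softer: 4.8 N at the depth where the stops gave 8 to 10 N, so this is the latch. Pressing on.

Call:
apply_moves([
  [[0.0018,0,-0.0009],0,1],
  [[0.0018,0,-0.0009],0,1],
  [[0,0,0],0,1],
])

```text
time_s: 13.65
tcp_pos: [0.5143, 0.1296, 0.352]
tool_rot: [-0.089, -0.701, -0.089, 0.702]
wrist_force: [-2.3, -0.6, 5.0]
finger_gap: 0.0187
```

Call:
apply_moves([
  [[0.0018,0,-0.0009],0,1],
  [[0.0018,0,-0.0009],0,1],
  [[0,0,0],0,1],
])

```text
time_s: 13.95
tcp_pos: [0.5158, 0.13, 0.3485]
tool_rot: [-0.089, -0.701, -0.089, 0.702]
wrist_force: [-3.1, -0.8, 6.6]
finger_gap: 0.019
```

```bash
cat > lid.py <<'E'
from h import *
p=camera("top"); W=cloud(p); m=(W[...,0]>.45)&(W[...,0]<.85)&(W[...,1]>0)&(W[...,1]<.25)&(p["z_map"]>0)
q=camera("scene"); Q=cloud(q); k=(Q[...,0]>.62)&(Q[...,0]<.85)&(Q[...,1]>0.05)&(Q[...,1]<.25)&(q["z_map"]>0)
print("z max x>.62",np.percentile(W[m&(W[...,0]>.62)][:,2],99),np.percentile(Q[k][:,2],[90,99]))
E
python3 lid.py
```

```text
z max x>.62 0.22102268502437644 [0.19070967 0.22003966]
```

Call:
apply_moves([
  [[0,0,0],0,1],
  [[0,0,0],0,1],
  [[0,0,0],0,1],
  [[0,0,0],0,1],
  [[0,0,0],0,1],
])

```text
time_s: 14.55
tcp_pos: [0.5158, 0.13, 0.3485]
tool_rot: [-0.089, -0.701, -0.089, 0.702]
wrist_force: [-4.2, -0.6, 5.8]
finger_gap: 0.0187
```

```bash
python3 lid.py
```

```text
z max x>.62 0.2573410633475154 [0.21791184 0.25598039]
```

The lid is rising. I'll withdraw along the axis, climb, and carry the pin back over the stand.

Call:
apply_moves([
  [[-0.0095,0,0.0047],0,1],
  [[-0.01,0,0.005],0,1],
  [[-0.01,0,0.005],0,1],
  [[-0.01,0,0.004],0,1],
  [[-0.025,0,0],0,1],
  [[-0.025,0,0],0,1],
  [[0,0.03,0.007],0,1],
  [[0,0.04,0.0095],0,1],
])

```text
time_s: 15.45
tcp_pos: [0.4999, 0.0541, 0.4396]
tool_rot: [0.09, 0.703, 0.09, -0.7]
wrist_force: [0.9, -0.5, -0.8]
finger_gap: 0.0185
```

Call:
apply_moves([
  [[0,0.04,0.0095],0,1],
  [[0,0.04,0.0095],0,1],
  [[0,0.04,0.0095],0,1],
  [[0,0.04,0.0095],0,1],
  [[0,0.04,0.0095],0,1],
  [[0,0.04,0.0095],0,1],
  [[0,0.04,0.0095],0,1],
  [[0,0.03,0.007],0,1],
])

```text
time_s: 16.25
tcp_pos: [0.5057, -0.2674, 0.4384]
tool_rot: [0.089, 0.702, 0.088, -0.701]
wrist_force: [0.2, 0.9, -0.9]
finger_gap: 0.0189
```

Call:
apply_moves([
  [[0,0,0],0,1],
  [[0,0,0],0,1],
  [[0,0,0],0,1],
])

```text
time_s: 16.55
tcp_pos: [0.5058, -0.2641, 0.4379]
tool_rot: [-0.089, -0.701, -0.09, 0.701]
wrist_force: [-0.0, 1.1, -0.7]
finger_gap: 0.0185
```

```bash
python3 lid.py
python3 - <<'E'
from ap import *
p,R,t=view("pics/w9.png"); tip=tipy(p); M=np.array([.549,-.270,.075]); pr=wproj(p,M,R,t); print("mouth pred px",pr,"stand find",[np.round(d["position"],4) for d in find_in(p,"stand_mouth")[:2]])
print("shift to 12mm above mouth",(R.T@(M+[0,0,.012]-(t+R@tip))).round(4))
o4,d4=wray(p,(312.2,158.3),np.array([[-.006,.25,-.968],[0,-.968,-.25],[-1,0,0]]),np.array([.4949,-.2864,.4362])); print("mouth from w4",onz(o4,d4,.075))
E
```

```text
z max x>.62 0.2842348769721633 [0.22901836 0.28148543]
[ 0.506  -0.2637  0.4379] F [ 0.5 -0.1 -0.6] T 16.65
mouth pred px [334.76618331 177.33675923] stand find [array([ 0.5799, -0.1484,  0.0472]), array([ 0.5582, -0.2684,  0.0749])]
shift to 12mm above mouth [0.1014 0.0159 0.0036]
mouth from w4 [ 0.54732507 -0.26918453  0.075     ]
```

Call:
apply_moves([
  [[0.03,0.008,0.002],0,1],
  [[0.03,0.008,0.002],0,1],
  [[0.028,0,0],0,1],
  [[0,0,0],0,1],
  [[0,0,0],0,1],
  [[0,0,0],0,1],
])

```text
time_s: 17.35
tcp_pos: [0.507, -0.2815, 0.3515]
tool_rot: [0.09, 0.702, 0.089, -0.701]
wrist_force: [-0.2, 0.3, -1.1]
finger_gap: 0.0187
```

Run:
```python
from ap import *
p,R,t=view("pics/w10.png"); tip=tipy(p); M=np.array([.5475,-.269,.075]); print("mouth pred px",wproj(p,M,R,t))
print("shift to mouth",(R.T@(M-(t+R@tip))).round(4))
cv2.imwrite("pics/w10c.png",cv2.resize(p["color"][110:260,240:400],None,fx=4,fy=4,interpolation=cv2.INTER_CUBIC))
```

```text
[ 0.507  -0.2815  0.3515] F [-0.2  0.3 -1.1] T 17.35
mouth pred px [311.48895275 187.12292277]
shift to mouth [ 0.0271 -0.0036  0.0019]
```

View pics/w10c.png

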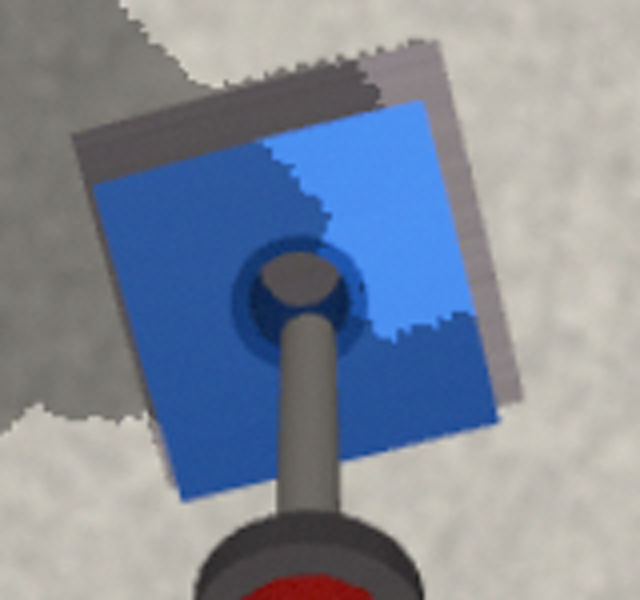

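The stand's mouth is at crop (300,300) and the tip is at (308,320) above it, which is nearly straight down from here. Inserting about 10 mm along the pin's axis.

Call:
apply_moves([
  [[0.01,-0.0005,0.001],0,1],
  [[0.01,0,0.001],0,1],
  [[0.007,0,0],0,1],
  [[0.005,0,-0.0015],0,1],
  [[0.005,0,-0.0015],0,1],
  [[0,0,0],0,1],
])

```text
time_s: 18.0
tcp_pos: [0.5074, -0.2807, 0.3119]
tool_rot: [-0.089, -0.701, -0.089, 0.702]
wrist_force: [1.3, 1.6, -0.7]
finger_gap: 0.0185
```

Call:
apply_moves([
  [[0.001,0,-0.007],0,1],
  [[0.001,0,-0.008],0,1],
  [[0,0,0],0,1],
])

```text
time_s: 18.3
tcp_pos: [0.5209, -0.2769, 0.31]
tool_rot: [-0.089, -0.7, -0.09, 0.703]
wrist_force: [-3.6, -2.1, -1.8]
finger_gap: 0.0187
```

The sideways force (-4 N) shows the tip is in the hole and levering. I'll keep straightening and sink a little as I go.

Call:
apply_moves([
  [[0.001,0,-0.008],0,1],
  [[0.001,0,-0.008],0,1],
  [[0.001,0,-0.008],0,1],
  [[0,0,-0.005],0,1],
  [[0,0,0],0,1],
])

```text
time_s: 18.8
tcp_pos: [0.5489, -0.2696, 0.3074]
tool_rot: [-0.089, -0.7, -0.09, 0.703]
wrist_force: [-4.7, -1.5, 1.6]
finger_gap: 0.0184
```

```bash
cat > tilt.py <<'E'
from ap import *
p,R,t=view("pics/wt.png"); hsv=cv2.cvtColor(p["color"],cv2.COLOR_BGR2HSV)
H,S,V=[hsv[...,i].astype(int) for i in range(3)]
m=((H<8)|(H>172))&(S>140); m[:,:285]=0; m[:,350:]=0; m[:220]=0
b=max(blobs(m,50),key=lambda b:b.sum()); v,u=np.nonzero(b); print("red rows",v.min(),v.max(),"u",u.min(),u.max())
E0,z0=np.eye(3),np.zeros(3)
for a in(-8,-4,0,4,8,12):
    r=np.radians(a); d=np.array([np.cos(r),0,-np.sin(r)]); n=np.array([np.sin(r),0,np.cos(r)])
    c=np.array([.155,0,0])-n*.0035
    # top disc near edge (+n), junction handle/shoulder on far side (-n... seen from camera side)
    print(a,"top near",wproj(p,c+d*(.042-.058)+n*.01,E0,z0)[1].round(1),"junction far",wproj(p,c+d*(.042-.006)-n*.01,E0,z0)[1].round(1),"top far",wproj(p,c+d*(.042-.058)-n*.01,E0,z0)[1].round(1))
E
python3 tilt.py; python3 lid.py
```

```text
[ 0.5489 -0.2696  0.3074] F [-4.7 -1.5  1.6] T 18.8
red rows 277 380 u 288 345
-8 top near 370.8 junction far 280.8 top far 317.1
-4 top near 372.9 junction far 276.1 top far 321.3
0 top near 374.8 junction far 271.6 top far 325.6
4 top near 376.4 junction far 267.2 top far 329.9
8 top near 377.9 junction far 263.0 top far 334.3
12 top near 379.1 junction far 259.1 top far 338.8
z max x>.62 0.28368548420108264 [0.22886646 0.28142092]
```

The pin is close to upright again, and the lid edge is at z≈0.284 (fully open would be about 0.289). I'll re-centre and lower it.

Call:
apply_moves([
  [[0.006,0,0.002],0,1],
  [[0.007,0,0.001],0,1],
  [[0.007,0,0],0,1],
  [[0,0,0],0,1],
])

```text
time_s: 19.35
tcp_pos: [0.5469, -0.2703, 0.2864]
tool_rot: [-0.089, -0.701, -0.089, 0.702]
wrist_force: [-0.4, -0.0, -1.6]
finger_gap: 0.0185
```

Call:
apply_moves([
  [[0.006,0,0],0,1],
  [[0.006,0,0],0,1],
  [[0,0,0],0,1],
])

```text
time_s: 19.65
tcp_pos: [0.5469, -0.2703, 0.2747]
tool_rot: [-0.089, -0.701, -0.089, 0.702]
wrist_force: [-1.0, -0.0, -1.0]
finger_gap: 0.0185
```

```bash
python3 tilt.py | head -2
```

```text
[ 0.5469 -0.2703  0.2747] F [-1. -0. -1.] T 19.65
red rows 276 381 u 288 345
```

Call:
apply_moves([
  [[0.003,0,0],0,1],
  [[0.002,0,0],0,1],
  [[0,0,0],0,1],
])

```text
time_s: 20.0
tcp_pos: [0.5468, -0.2705, 0.2705]
tool_rot: [0.089, 0.702, 0.089, -0.701]
wrist_force: [-0.9, -0.0, -1.8]
finger_gap: 0.0188
```

Call:
apply_moves([
  [[0.0015,0,0],0,1],
  [[0,0,0],0,1],
])

```text
time_s: 20.2
tcp_pos: [0.5468, -0.2705, 0.2692]
tool_rot: [0.089, 0.702, 0.089, -0.701]
wrist_force: [-0.5, -0.6, -1.9]
finger_gap: 0.0185
```

Call:
apply_moves([
  [[0.0015,0,0],0,1],
  [[0,0,0],0,1],
])

```text
time_s: 20.4
tcp_pos: [0.5469, -0.2705, 0.2679]
tool_rot: [0.089, 0.702, 0.089, -0.701]
wrist_force: [-1.3, -0.1, -0.1]
finger_gap: 0.0185
```

Call:
apply_moves([
  [[0.0015,0,0],0,1],
  [[0,0,0],0,1],
])

```text
time_s: 20.6
tcp_pos: [0.5469, -0.2705, 0.2677]
tool_rot: [0.089, 0.702, 0.089, -0.701]
wrist_force: [-2.4, 0.5, 7.5]
finger_gap: 0.0185
```

Call:
apply_moves([
  [[0.001,0,0],0,1],
  [[0,0,0],0,1],
])

```text
time_s: 20.8
tcp_pos: [0.5468, -0.2704, 0.2676]
tool_rot: [0.09, 0.702, 0.089, -0.701]
wrist_force: [-4.3, 2.2, 13.3]
finger_gap: 0.0185
```

It's seated firmly on the shoulder. I'll release, go straight up and check.

Call:
apply_moves([
  [[-0.0012,0,0],0,1],
  [[0,0,0],0,0.6],
  [[0,0,0],0,0.3],
  [[0,0,0],0,0],
  [[0,0,0],0,0],
  [[0,0,0],0,0],
  [[0,0,0],0,0],
  [[0,0,0],0,0],
])

```text
time_s: 21.6
tcp_pos: [0.5468, -0.2705, 0.2663]
tool_rot: [-0.089, -0.701, -0.089, 0.701]
wrist_force: [-0.4, -0.2, -1.0]
finger_gap: 0.0853
```

Call:
apply_moves([
  [[-0.03,0,0],0,0],
  [[-0.04,0,0],0,0],
  [[-0.04,0,0],0,0],
  [[-0.04,0,0.04],0,0],
  [[0,0,0.04],0,0],
  [[0,0,0],0,0],
  [[0,0,0],0,0],
])

```text
time_s: 22.3
tcp_pos: [0.473, -0.2894, 0.4122]
tool_rot: [0.089, 0.702, 0.089, -0.701]
wrist_force: [1.4, -0.9, -0.4]
finger_gap: 0.0856
```

```bash
python3 lid.py
python3 - <<'E'
from h import *
s=get_state(); R,t=pose(s); print(t,s["finger_gap"],s["time_s"])
for n in("top","scene"):
    p=camera(n); W=cloud(p); hsv=cv2.cvtColor(p["color"],cv2.COLOR_BGR2HSV); H,S=[hsv[...,i].astype(int) for i in(0,1)]
    m=((H<8)|(H>172))&(S>150)&(abs(W[...,0]-.55)<.05)&(abs(W[...,1]+.27)<.05)
    w=W[m]; zt=np.percentile(w[:,2],97); lo=w[w[:,2]<np.percentile(w[:,2],15)]; hi=w[w[:,2]>zt-.006]
    print(n,m.sum(),"z",np.percentile(w[:,2],3).round(4),zt.round(4),"hi",hi.mean(0).round(4),"lo",lo.mean(0).round(4))
p=camera("wrist"); cv2.imwrite("pics/w11.png",p["color"]); a=wproj(p,np.array([.549,-.27,.1]),R,t); x,y=map(int,a); x0,y0=max(x-90,0),max(y-75,0)
c=cv2.resize(p["color"][y0:y0+150,x0:x0+180],(400,333)); q=camera("scene")["color"][120:345,170:440]
cv2.imwrite("pics/final.png",np.hstack([c,cv2.resize(q,(400,333))])); print(a)
E
```

```text
z max x>.62 0.2843916285536013 [0.22837349 0.28148829]
[ 0.47423138 -0.28928619  0.41147328] 0.08562466513072303 22.4
top 56 z 0.0901 0.1372 hi [ 0.5484 -0.2671  0.1341] lo [ 0.5464 -0.2616  0.0974]
scene 163 z 0.0848 0.1337 hi [ 0.5557 -0.2718  0.1318] lo [ 0.5594 -0.2728  0.0875]
[315.52643536 134.81753237]
```

View pics/final.png

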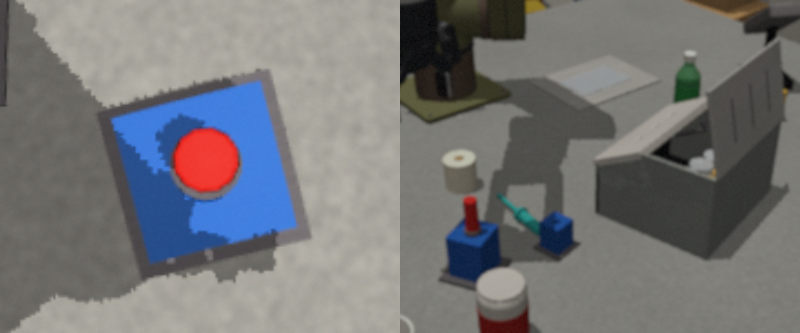

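The pin stands home: its handle top is at the same height as at the start. The lid is up and steady, the gripper is clear, and nothing else has moved. Handing in.

```bash
python3 -c "
from rig import *
print(sign_off())"
```

```text
the job is handed in; nothing more can be done
None
```

The lid is open, the pin is back in its stand, and I handed the job in at about 22 s of the 64 s allowed. `sign_off()` gives no verdict.

**What I did**
- **Tilting the pin:** the tool cannot pitch, so I levered the gripped pin to about 21° against the rim of the stand's hole before using it.
- **Finding the latch:** hole0 and hole1 were rubber stops, and I stopped there at about 11 N and 10 N. That is about 2 to 3 mm of give, well under the 7 mm limit. Hole2 gave softly (5 to 7 N over about 9 mm) and the lid rose.
- **Putting it back:** I straightened the pin in the stand's hole, lowered it until the shoulder seated, released it and moved clear.

**Last checks**
- **Lid:** its edge held steady at z ≈ 0.284 m. A fully open lid would be at about 0.289 m, so I take it to be at or near its stop.
- **Pin:** the top of the handle is at 0.134–0.137 m, matching the start within 1 mm. It looks upright and near the centre of the hole in the wrist picture.
- **Other things:** the roll, tin, gel bottle and decoy stand look unmoved in the last picture. I did not measure them or look again at the carton, jar, cup and scanner.

**Disagreements**
- The top and scene cameras differ by up to about 7 mm in x on the handle, so I relied on the wrist camera.
- The turquoise look-alike appeared to shift between my first two sets of pictures, before the arm had moved. I never touched it.

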